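Lock the bearing hold-down

TASK

Two identical hold-down fixtures with raised red levers stand on the bench; a ball bearing lies in the round nest of one of them, the other is empty. Press the lever of the fixture with the bearing down by its black paddle until its catch snaps over and holds it down, then let go. Leave the empty fixture's lever up and the bearing in its nest.

Things in the scene. Friction and masses are not known exactly. Their poses are not given: they have to be found in the camera images.
- fixture_a_paddle (a point): Top centre of the flat black paddle (40 mm along, 36 mm across) on the red lever of the fixture with the bearing (left or right varies). x axis: along the lever to its hinge (far side from the robot), z: out of the top face. Up: 119 mm above the bench, sloping 0.45 rad. Latched: level, 60 mm up and 21 mm farther from the hinge horizontally; hard stop 3 mm lower.
- fixture_a_lever (a joint): Lever of the fixture with the bearing, rad: 0 up (start), 0.45 latched, 0.47 stop. A spring lifts it (2 to 4 N at the paddle); a sprung round-nosed catch meets its tip at 0.38 and gives way at 0.42 under about 10 to 13 N; past that it snaps down and stays, released earlier it springs up. Hinge line level, 44 mm above the bench, 140 mm from the paddle's centre along the lever.
- fixture_b_paddle (a point): The same point on the empty fixture, which is identical and must stay up. Each fixture is a plate 226 x 84 x 12 mm fixed to the bench, turned up to 0.3 rad; the blue catch housing (30 mm wide, top 58 mm above the bench) begins 47 mm beyond the latched paddle's centre, away from the hinge.
- bearing_center (a point): Centre (8 mm above its underside) of the steel ball bearing, 52 mm across, 16 mm high, lying flat in the nest of its fixture 12 mm above the bench, under the raised lever, 65 mm from the hinge. It stays there and is not handled. A smaller bearing (40 mm) lies loose on the bench.

How it is judged:
By the outcome, as a careful person would: the job done as asked, in the order asked, and still so for the second after the job is handed in, with the robot touching nothing.
It also fails if it takes over 32 s, if anything falls off the work surface, if the arm or the gripper's body presses on something with over 40 N, if the wrist force passes 120 N, or if a joint passes its speed limit or range.

ROBOT

A 6-joint arm with a two-finger parallel gripper is mounted at the origin on a cart in front of the work surface, level with it; the furniture and walls round the work are solid. World frame = base frame: x ahead of the robot, y to its left, z up, the work surface at z = 0. Lengths are in mm, angles in degrees, forces in N, time in s.
With the tool pointing down it reaches from about 325 to 775 mm from the base axis. Payload 5.5 kg.
Tool frame: the origin (TCP) lies midway between the tips of the shut fingers; the grasp point (between the pads) lies behind it (manip.grasp_offset is the z of the grasp point in the tool frame, in mm); z points along the fingers, y is the line along which they close (so a half turn about z gives the same grasp; the last joint's range is limited). The gripper opens to 88 mm and grips with 3 to 60 N. Pads are 20 mm wide; open, the fingers measure 115 mm over their backs; the gripper's body (75 mm by 178 mm) begins 61 mm behind the grasp point.
Start: joints at [67.569, 5.22, 70.514, -0, 104.267, -3.249], TCP at [197.153, 566.698, 222.631] pointing down, gripper open.
Joint ranges: [-164.24, 164.24], [-49.07, 125.15], [9.68, 141.18], [-86.29, 266.29], [3.28, 154.24], [-151.56, 151.56]. Speed limits (degrees/s): [147.25, 147.25, 172.46, 180, 180, 180].

INTERFACE

Orientations are given as a 3x3 rotation matrix whose columns are the frame's x, y, z axes.
In Python, from station import manip, cams gives the robot as it stands.
- The arm moves only by the tool jog_arm, never from a script. Its arguments are lists of equal length, an entry for each row: "xyz": the shift along the tool's x, y, z in units of 30 mm (1.0 is 30 mm), a list of three; "twist": the turn about the tool's z in units of 5 degrees (1.0 is 5 degrees). A call has 1 to 20 rows; each row shifts and turns the commanded pose from where the row before left it, along the tool's axes as they then stand; what a row does not reach is not made up. A row lasts 1/12 s, in which the tool goes at most 41.7 mm and 7.16 degrees, less where a joint would pass 70% of its speed; a pose out of reach is approached as far as the arm can. A call is refused whole if a number of a shift passes 1 or a number of a turn 1, either way. A call with a gripper value outside its range is refused whole. "grip" is the finger opening in mm, from 0 to 87.8, set as the call begins (left out, the last holds). The fingers move at their own pace and stop on an object; "grip_force" is the grip in N (left out, the last holds). Time passes only in rows, so rows that do not move let the fingers close. It gives the time, the measured TCP pose, the force and the opening at its end, in the units of the state.
- manip.get_obs(): the state, without advancing time (a new reading comes with each control period).
- cams.snapshot(name): name is "scene" or "side" or "wrist"; returns (picture, depth): 400x640x3 uint8, blue, green, red; 400x640 float32, mm along the optical axis (not along the pixel's ray), 0 where there is no reading.
- cams.get_calibration(name): a dict with "intrinsics" (3x3 intrinsics, pixels), "k1" (the pictures are not rectified: a ray, as slopes to the right and down, at radius r is drawn at 1 + k1 r^2 times it, then the intrinsics apply), "position" and "rotation" of the camera in the world; the wrist camera has in their place "T_tool_cam" (4x4, takes a point from camera to tool coordinates, whose origin is the TCP and whose axes are the flange's). Camera axes: x right, y down, z forward; pixel columns grow to the right and rows downward; lengths in mm; the calibration is good to about 2 mm. A picture is of the moment at which its call begins: read the wrist's pose just before it. get_calibration takes no time and is no camera call.
- manip.job_done(): hands the job in, once; it reports no verdict.
The state is a dict: "t": time; "joints": joint angles; "qvel": joint speeds; "joint_efforts": joint torques, N m; "tcp_pos": TCP position; "ee_rot": TCP orientation; "ft_force": force on the tool from outside, world axes, zero at the start; "torque": the same for the moment, N m; "opening": finger opening in mm.
Only numpy, scipy, OpenCV 4.12 (cv2) and the standard library are available. Lean on these libraries where they do the work, as an engineer would, in place of code of your own. Each camera call takes 0.05 s, during which the arm holds its last target. There are 200 camera calls.

## Working session

There is one attempt and no reset: what is moved stays moved. The work goes in short steps, Python scripts to look and compute and a tool call to move; the robot and the scene stay as the last step left them, time stands still between calls to the robot, and variables do not carry over. Pictures are saved under pics/ and viewed, on a budget of 10 in all, crops included, one or two more only if the job needs it, and the job is handed in when it is done.

Besides the shell and the picture viewer there is one more tool, called after ">>>" in YAML: its name, and indented under it one key for each argument. jog_arm: Moves the arm, as the interface text tells. Its arguments: {"type":"object","properties":{"xyz":{"type":"array","items":{"type":"array","items":{"type":"number"}}},"twist":{"type":"array","items":{"type":"number"}},"grip":{"type":"number"},"grip_force":{"type":"number"}},"required":["xyz","twist"]}

```bash
mkdir -p pics; cat > h.py <<'E'
import numpy as np, cv2
from station import manip, cams
def pts(name,uv,d=None,z=None):
    c=cams.get_calibration(name);K=np.array(c["intrinsics"]);uv=np.atleast_2d(np.array(uv,float))
    n=cv2.undistortPoints(uv.reshape(-1,1,2),K,np.array([c["k1"],0,0,0.])).reshape(-1,2)
    r=np.c_[n,np.ones(len(n))]
    if name=="wrist":
        o=manip.get_obs();T=np.array(c["T_tool_cam"]);R=np.array(o["ee_rot"])
        p=R@T[:3,3]+np.array(o["tcp_pos"]);R=R@T[:3,:3]
    else: p=np.array(c["position"]);R=np.array(c["rotation"])
    w=r@R.T
    s=np.array(d) if d is not None else (z-p[2])/w[:,2]
    return p+w*np.reshape(s,(-1,1))
E
python3 - <<'E'
from h import *
np.set_printoptions(suppress=True,precision=2)
ims=[]
for n in("scene","side"):
    a,d=cams.snapshot(n);np.savez(f"{n}.npz",a=a,d=d);cv2.imwrite(f"pics/{n}1.png",a);c=cams.get_calibration(n);print(n,c["position"],c["rotation"])
o=manip.get_obs();print(o["t"],o["ee_rot"],o["tcp_pos"],o["ft_force"],manip.grasp_offset)
E
```

```text
scene [ 119.13 -451.93  680.7 ] [[ 0.72 -0.46  0.52]
 [-0.69 -0.48  0.54]
 [-0.   -0.75 -0.66]]
side [ 393.69 -805.91  806.39] [[ 0.98 -0.14  0.17]
 [-0.22 -0.63  0.75]
 [-0.   -0.77 -0.64]]
0.1 [[-0.94  0.33 -0.  ]
 [ 0.33  0.94 -0.  ]
 [ 0.   -0.   -1.  ]] [197.07 566.46 221.62] [0.3  0.05 0.36] -18.700000000000003
```

View pics/scene1.png

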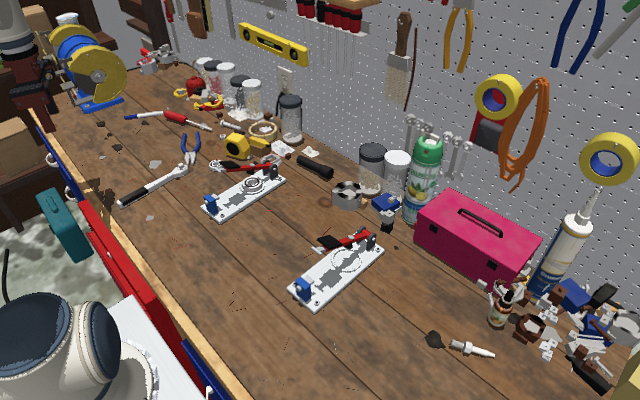

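View pics/side1.png

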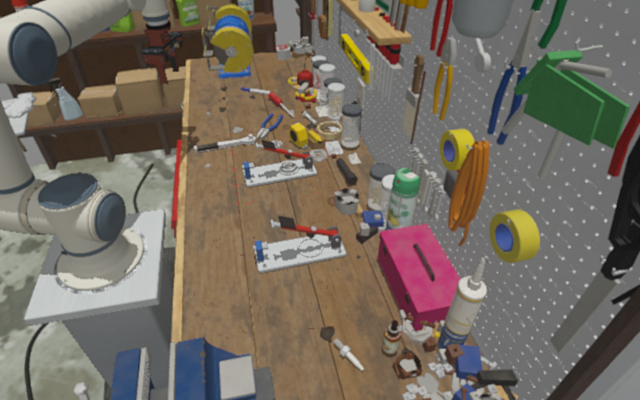

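The left fixture (scene ~(245,190)) seems to hold the bearing, and the right one (~(340,265)) looks empty. I'll check with crops and measure.

```bash
python3 - <<'E'
from h import *
np.set_printoptions(suppress=True,precision=1)
S=np.load("scene.npz");D=np.load("side.npz")
c1=cv2.resize(S["a"][140:310,190:390],None,fx=4,fy=3.5,interpolation=2)[:,:]
c2=cv2.resize(D["a"][130:280,230:360],None,fx=4,fy=4,interpolation=2)
c1=cv2.resize(S["a"][150:225,190:300],None,fx=5,fy=4,interpolation=2)
c2=cv2.resize(D["a"][130:190,230:350],None,fx=5,fy=5,interpolation=2)[:,:550]
cv2.imwrite("pics/crop1.png",np.vstack([c1,c2]))
for n,F in(("scene",S),("side",D)):
    a,d=F["a"],F["d"]
    v,u=np.nonzero(d>0)
    P=pts(n,np.c_[u,v],d=d[v,u]);b,g,r=a[v,u].astype(int).T
    box=(P[:,0]>300)&(P[:,0]<800)&(abs(P[:,1])<450)
    for nm,m in(("red",(r>110)&(g<60)&(b<60)),("blue",(b>100)&(r<80)),("white",(r>170)&(g>170)&(b>170)),("black",(r<45)&(g<45)&(b<45))):
        m=m&box&(P[:,2]>(8 if nm!="black" else 60))&(P[:,2]<150)
        im=np.zeros(d.shape,np.uint8);im[v[m],u[m]]=255
        k,L,st,ce=cv2.connectedComponentsWithStats(im)
        for i in range(1,k):
            if st[i,4]>25:
                q=P[m&(L[v,u]==i)];ax=np.linalg.eigh(np.cov(q[:,:2].T))[1][:,1]
                print(n,nm,ce[i],st[i,4],"mean",q.mean(0),"min",q.min(0),"max",q.max(0),"ang",np.degrees(np.arctan2(ax[1],ax[0])))
E
```

```text
scene red [263.4 164.4] 45 mean [578.9 254.   58.9] min [549.4 245.   50.1] max [602.7 264.5  71.5] ang -171.55484616708455
scene red [245.9 166.3] 27 mean [521.7 248.   86. ] min [495.6 231.3  77. ] max [536.5 257.5 106.7] ang -161.39591631635787
scene red [361.8 234.2] 86 mean [580.3 -95.5  58. ] min [ 547.3 -102.7   47. ] max [603.7 -84.5  72.5] ang -174.54152426933726
scene red [344.4 240.2] 48 mean [521.5 -97.7  85.5] min [ 506.3 -102.8   74.5] max [540.8 -90.9  94.1] ang 177.69982211457864
scene blue [384.4 200.8] 221 mean [711.4 -52.7  45.8] min [684.5 -78.7  41.3] max [742.8 -28.3  49.2] ang -158.5789985642728
scene blue [208.8 197.7] 50 mean [402.5 241.3  57.4] min [395.  227.3  54.7] max [411.2 256.7  59.9] ang 93.58324949629905
scene blue [302.3 283.1] 96 mean [ 401.6 -101.1   56.9] min [ 394.  -115.4   45.9] max [416.  -86.6  59.8] ang 93.22775019946536
scene white [293.  138.7] 63 mean [757.9 345.6  15.5] min [739.8 335.7   8.8] max [783.3 369.5  23.7] ang 148.03155298698488
scene white [397.4 157. ] 318 mean [768.3 -33.5 138.2] min [739.1 -62.  133.9] max [798.7  -0.9 1
[... 4462 characters left out ...]
 246.4   8.2] max [773.5 291.   16. ] ang 76.32844751532633
side white [296.4 162.4] 55 mean [568.2 277.2  16.8] min [531.  258.4   8.8] max [586.3 295.2  31.3] ang -168.23236441023036
side white [273.3 173.3] 484 mean [486.9 240.5  13.5] min [398.  199.8   8.7] max [619.4 292.3  48. ] ang 173.80557624510172
side white [387.9 180.9] 114 mean [758.4 -24.5 139.5] min [742.2 -50.9 128.7] max [781.4   9.6 142.6] ang 63.777617672784125
side white [296.8 251.5] 1230 mean [ 499.3 -100.1   13.5] min [ 395.6 -139.1    8. ] max [618.4 -52.4  55.5] ang 179.79589100583866
side white [351.  356.2] 115 mean [ 553.7 -406.2   15. ] min [ 538.7 -434.     8.7] max [ 569.2 -380.    24. ] ang 118.57081011262522
```

View pics/crop1.png

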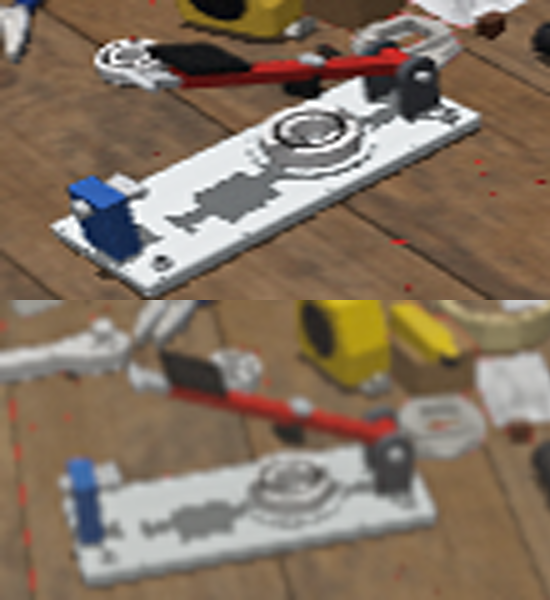

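The bearing is in the left fixture (A): it shows at crop (310,130), with its top at z≈28. The fixture axis is about +4°, with the paddle near (477,246). I'll align the tool and move above it.

>>> jog_arm:
  xyz:
    - [0,0,-0.2]
    - [0,0,-0.2]
    - [0,0,-0.2]
    - [0,0,-0.2]
    - [0,0,-0.2]
    - [-0.6,-0.8,0]
    - [-0.6,-0.8,0]
    - [-0.6,-0.8,0]
    - [-0.6,-0.8,0]
    - [-0.6,-0.8,0]
    - [-0.6,-0.8,0]
    - [-0.6,-0.8,0]
    - [-0.6,-0.8,0]
    - [-0.6,-0.8,0]
    - [-0.6,-0.8,0]
    - [-0.6,-0.8,0]
    - [-0.6,-0.8,0]
    - [-0.6,-0.8,0]
    - [-0.5,-0.9,0]
    - [0,0,0]
  twist: [-0.94,-0.94,-0.94,-0.94,-0.94,0,0,0,0,0,0,0,0,0,0,0,0,0,0,0]
  grip: 0

```text
t: 1.77
tcp_pos: [473.2, 243.4, 251.6]
ee_rot: [[-0.998, -0.07, -0.0], [-0.07, 0.998, -0.003], [0.001, -0.003, -1.0]]
ft_force: [-0.6, 0.7, -0.0]
opening: 0.3
```

```bash
python3 - <<'E'
from h import *
np.set_printoptions(suppress=True,precision=2)
o=manip.get_obs();print(o["t"],o["ee_rot"],o["tcp_pos"],o["ft_force"],o["opening"])
a,d=cams.snapshot("wrist");np.savez("wrist.npz",a=a,d=d);cv2.imwrite("pics/wrist1.png",a);print(cams.get_calibration("wrist")["T_tool_cam"])
E
```

```text
1.7667 [[-1.   -0.07 -0.  ]
 [-0.07  1.   -0.  ]
 [ 0.   -0.   -1.  ]] [473.23 243.37 251.64] [-0.64  0.65 -0.02] 0.26346209145388116
[[   0.     -0.95   -0.3    82.35]
 [   1.      0.      0.      0.28]
 [   0.     -0.3     0.95 -161.96]
 [   0.      0.      0.      1.  ]]
```

View pics/wrist1.png

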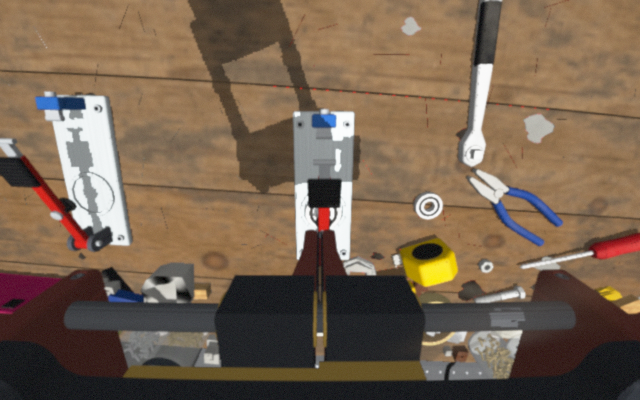

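The wrist view shows fixture A straight below, with its black paddle at (325,192), blue housing at (323,120) and the bearing under the lever. The empty fixture is on the left (nest ~(93,192)) and the loose small bearing is at (430,206). Next I'll measure the paddle.

```bash
python3 - <<'E'
from h import *
np.set_printoptions(suppress=True,precision=1)
F=np.load("wrist.npz");a,d=F["a"].astype(int),F["d"]
b,g,r=a[...,0],a[...,1],a[...,2]
def blob(m,x0,x1,y0,y1):
    im=np.zeros(d.shape,np.uint8);im[y0:y1,x0:x1]=m[y0:y1,x0:x1]*255
    k,L,st,ce=cv2.connectedComponentsWithStats(im);i=1+st[1:,4].argmax();return (L==i)
for nm,m,z in(("paddle",blob((r<60)&(g<60)&(b<60)&(d<215),300,350,165,212),119),("housing",blob((b>90)&(r<80),300,350,105,135),58)):
    v,u=np.nonzero(m);P=pts("wrist",np.c_[u,v],d=d[v,u]);rc=cv2.minAreaRect(np.c_[u,v].astype(np.float32))
    Q=pts("wrist",rc[0],z=z)
    print(nm,len(u),rc,"depth med",np.median(P,0),P.min(0),P.max(0),"ray",Q)
    print(pts("wrist",cv2.boxPoints(rc),z=z))
# plate edges by row
for row in(130,140,150,160,170,180,215,225):
    w=np.nonzero((abs(r-b)<25)[row,285:362]&(r[row,285:362]>75))[0]+285
    print(row,w.min(),w.max(),pts("wrist",[[w.min(),row],[w.max(),row]],z=12)[:,:2].ravel())
E
```

```text
paddle 1 ((315.0, 199.0), (0.0, 0.0), 0.0) depth med [390.1 239.9 413.9] [390.1 239.9 413.9] [390.1 239.9 413.9] ray [[483.2 241.5 119. ]]
[[483.2 241.5 119. ]
 [483.2 241.5 119. ]
 [483.2 241.5 119. ]
 [483.2 241.5 119. ]]
housing 292 ((323.0, 120.5), (13.0, 22.0), 90.0) depth med [402.9 244.4  58. ] [390.1 231.2  11.1] [413.8 258.5 413.9] ray [[402.8 244.8  58. ]]
[[396.2 231.   58. ]
 [394.3 257.3  58. ]
 [409.4 258.6  58. ]
 [411.3 232.   58. ]]
130 293 353 [420.  205.2 414.  287.5]
140 293 353 [433.5 205.8 427.5 288.9]
150 293 353 [447.4 206.5 441.3 290.3]
160 293 353 [461.5 207.1 455.4 291.8]
170 293 353 [475.9 207.8 469.7 293.4]
180 294 351 [490.5 209.9 484.5 292. ]
215 295 350 [544.3 213.8 538.4 296.2]
225 295 350 [560.5 214.5 554.5 297.8]
```

```bash
python3 - <<'E'
from h import *
np.set_printoptions(suppress=True,precision=1)
F=np.load("wrist.npz");a,d=F["a"].astype(int),F["d"]
m=(a.max(2)<60);im=np.zeros(d.shape,np.uint8);im[170:212,300:350]=m[170:212,300:350]
k,L,st,ce=cv2.connectedComponentsWithStats(im);i=1+st[1:,4].argmax();print(st[i],ce[i])
v,u=np.nonzero(L==i);P=pts("wrist",np.c_[u,v],d=d[v,u]);P=P[(P[:,2]>90)&(P[:,2]<140)]
print(len(P),P.mean(0),P.min(0),P.max(0),pts("wrist",ce[i],z=119))
E
```

```text
[308 179  33  29 852] [323.9 192.6]
850 [475.1 250.4 120.5] [458.4 232.8 110.7] [495.3 267.5 128.5] [[475.4 250.5 119. ]]
```

>>> jog_arm:
  xyz:
    - [-0.3,0.2,0]
    - [0,0,0.6]
    - [0,0,0.6]
    - [0,0,0.6]
    - [0,0,0.6]
    - [0,0,0.6]
    - [0,0,0.4]
    - [0,0,0.3]
    - [0,0,0.2]
    - [0,0,0]
    - [0,0,0]
  twist: [0,0,0,0,0,0,0,0,0,0,0]

```text
t: 2.73
tcp_pos: [479.6, 254.3, 136.1]
ee_rot: [[-0.997, -0.075, 0.0], [-0.075, 0.997, 0.0], [-0.0, 0.0, -1.0]]
ft_force: [-0.4, 0.8, -0.7]
opening: 0.3
```

```bash
python3 - <<'E'
from h import *
np.set_printoptions(suppress=True,precision=1)
o=manip.get_obs();print(o["tcp_pos"],np.array(o["qvel"]))
a,d=cams.snapshot("wrist");cv2.imwrite("pics/wrist2.png",a);a=a.astype(int)
m=((a[...,0]>90)&(a[...,2]<80)).astype(np.uint8);k,L,st,ce=cv2.connectedComponentsWithStats(m)
for i in range(1,k):
    if st[i,4]>100: print(st[i],ce[i],pts("wrist",ce[i],z=58))
E
```

```text
[479.6 254.3 136.1] [-0.1 -0.3 -1.  -0.1  0.1 -0.1]
[296 107  34  20 648] [312.4 116.9] [[404.5 243.3  58. ]]
[561 209  68  50 812] [596.2 230.6] [[485.4 519.7  58. ]]
[543 227  59  56 647] [567.5 256.6] [[514.3 500.2  58. ]]
```

View pics/wrist2.png

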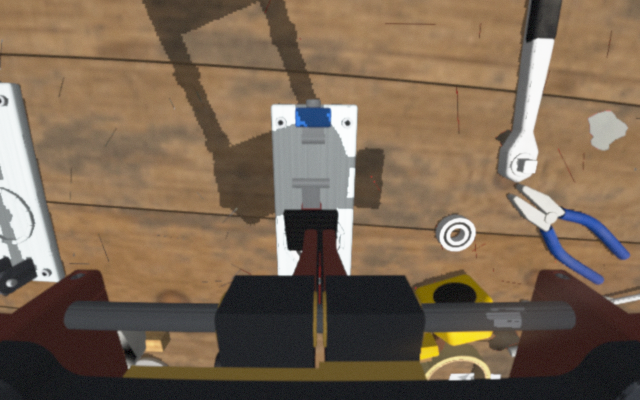

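The fingers sit about 6 mm to +y of the paddle centre (paddle u≈311, fingers u≈320). I'll correct that, touch down and follow the arc.

>>> jog_arm:
  xyz:
    - [-0.1,-0.2,0]
    - [0,0,0]
    - [0,0,0.25]
    - [0,0,0.25]
    - [0.08,0,0.16]
    - [0.08,0,0.16]
    - [0.08,0,0.16]
    - [0.08,0,0.16]
    - [0,0,0]
    - [0,0,0]
  twist: [0,0,0,0,0,0,0,0,0,0]

```text
t: 3.62
tcp_pos: [473.2, 247.5, 101.2]
ee_rot: [[-0.997, -0.075, -0.0], [-0.075, 0.997, -0.0], [0.0, -0.0, -1.0]]
ft_force: [1.4, -0.1, 1.9]
opening: 0.5
```

>>> jog_arm:
  xyz:
    - [0.06,0,0.17]
    - [0.06,0,0.17]
    - [0.06,0,0.17]
    - [0.06,0,0.17]
    - [0.03,0,0.14]
    - [0.03,0,0.14]
    - [0,0,0]
    - [0,0,0]
  twist: [0,0,0,0,0,0,0,0]

```text
t: 4.28
tcp_pos: [464.2, 246.9, 72.4]
ee_rot: [[-0.997, -0.075, -0.0], [-0.075, 0.997, -0.0], [0.0, -0.0, -1.0]]
ft_force: [0.3, 0.1, 3.6]
opening: 0.5
```

>>> jog_arm:
  xyz:
    - [0.03,0,0.1]
    - [0.02,0,0.1]
    - [0.02,0,0.1]
    - [0,0,0]
    - [0,0,0]
  twist: [0,0,0,0,0]

```text
t: 4.7
tcp_pos: [463.7, 246.9, 68.3]
ee_rot: [[-0.997, -0.075, 0.005], [-0.075, 0.997, 0.001], [-0.005, 0.001, -1.0]]
ft_force: [-3.3, -3.5, 22.0]
opening: 0.8
```

```bash
python3 - <<'E'
from h import *
np.set_printoptions(suppress=True,precision=2)
a,d=cams.snapshot("side");b,_=cams.snapshot("scene")
o=manip.get_obs();print(o["t"],o["tcp_pos"],o["ft_force"],o["torque"],o["qvel"])
cv2.imwrite("pics/press.png",np.vstack([cv2.resize(a[120:200,220:350],(650,300),interpolation=2),cv2.resize(b[130:230,180:310],(650,300),interpolation=2)]))
E
```

```text
4.8 [463.69 246.96  68.34] [-4.36 -4.01 22.2 ] [-0.7   0.95  0.05] [ 0.01  0.04 -0.04  0.11 -0.01 -0.06]
```

View pics/press.png

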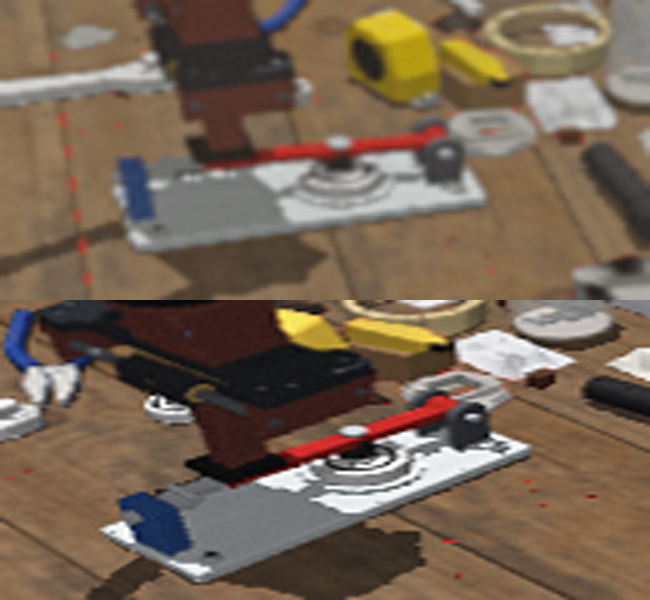

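The lever is nearly at its catch, and the fingers are on the paddle with nothing else touching. I'll press a little further.

>>> jog_arm:
  xyz:
    - [0.0,0,0.04]
    - [0,0,0.03]
    - [0,0,0]
    - [0,0,0]
  twist: [0,0,0,0]

```text
t: 5.13
tcp_pos: [462.8, 246.8, 63.4]
ee_rot: [[-0.997, -0.075, 0.002], [-0.075, 0.997, 0.001], [-0.002, 0.001, -1.0]]
ft_force: [1.3, -0.9, 5.1]
opening: 0.4
```

>>> jog_arm:
  xyz:
    - [0.0,0,0.06]
    - [0,0,0.06]
    - [0,0,0]
    - [0,0,0]
  twist: [0,0,0,0]

```text
t: 5.47
tcp_pos: [462.1, 246.7, 57.6]
ee_rot: [[-0.997, -0.075, -0.001], [-0.075, 0.997, -0.0], [0.001, -0.0, -1.0]]
ft_force: [-0.5, -0.2, 3.7]
opening: 0.5
```

>>> jog_arm:
  xyz:
    - [0,0,0.05]
    - [0,0,0.03]
    - [0,0,0]
    - [0,0,0]
  twist: [0,0,0,0]

```text
t: 5.8
tcp_pos: [462.1, 246.8, 56.7]
ee_rot: [[-0.997, -0.075, -0.0], [-0.075, 0.997, 0.0], [0.0, 0.0, -1.0]]
ft_force: [-3.5, -1.8, 11.1]
opening: 0.2
```

The lever is at its stop (z 56.7, force rising to 11 N). I'll let go slowly and watch the force.

>>> jog_arm:
  xyz:
    - [0,0,-0.1]
    - [0,0,-0.1]
    - [0,0,-0.1]
    - [0,0,-0.2]
    - [0,0,-0.3]
    - [0,0,-0.5]
    - [0,0,-0.6]
    - [0,0,-0.8]
    - [0,0,-0.8]
    - [0,0,-0.8]
    - [0,0,0]
    - [0,0,0]
  twist: [0,0,0,0,0,0,0,0,0,0,0,0]

```text
t: 6.8
tcp_pos: [463.0, 247.1, 186.6]
ee_rot: [[-0.997, -0.075, 0.003], [-0.075, 0.997, 0.001], [-0.003, 0.001, -1.0]]
ft_force: [-0.1, 0.1, -0.8]
opening: 0.1
```

```bash
python3 - <<'E'
from h import *
np.set_printoptions(suppress=True,precision=1)
o=manip.get_obs();print(o["t"],o["tcp_pos"],o["ft_force"],np.abs(o["qvel"]).max())
w,dw=cams.snapshot("wrist");a,d=cams.snapshot("side");b,_=cams.snapshot("scene")
cv2.imwrite("pics/final.png",np.vstack([np.hstack([cv2.resize(a[120:280,220:370],(400,300)),cv2.resize(b[130:310,180:390],(400,300))]),cv2.resize(w[:240],(800,300))]))
m=((w.max(2)<60)&(dw>0)).astype(np.uint8);v,u=np.nonzero(m);P=pts("wrist",np.c_[u,v],d=dw[v,u])
P=P[(abs(P[:,0]-455)<18)&(abs(P[:,1]-247)<18)&(P[:,2]>20)&(P[:,2]<140)];print(len(P),P.mean(0),P.min(0),P.max(0))
E
```

```text
6.8 [463.  247.1 186.6] [-0.1  0.1 -0.8] 3.4364667759785408
1051 [454.7 246.2  56. ] [437.1 229.1  53.6] [472.9 263.3  58.5]
```

View pics/final.png

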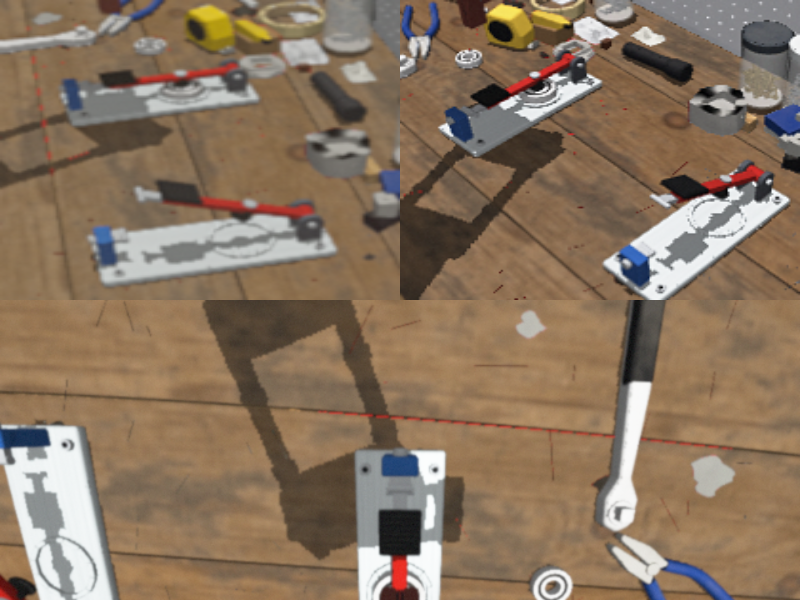

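Fixture A's lever stays down with the robot clear: the paddle is level in the top views and at (400,532) in the wrist view, z≈56–60. The bearing is in its nest, and the right fixture's lever is still up. I'll hand in.

>>> jog_arm:
  xyz:
    - [0,0,0]
    - [0,0,0]
    - [0,0,0]
    - [0,0,0]
    - [0,0,0]
    - [0,0,0]
  twist: [0,0,0,0,0,0]

```text
t: 7.45
tcp_pos: [462.3, 246.7, 184.4]
ee_rot: [[-0.997, -0.075, -0.0], [-0.075, 0.997, -0.0], [0.0, -0.0, -1.0]]
ft_force: [0.7, 0.6, 0.4]
opening: 0.4
```

```bash
python3 - <<'E'
from h import *
w,dw=cams.snapshot("wrist")
v,u=np.nonzero((w.max(2)<60)&(dw>0));P=pts("wrist",np.c_[u,v],d=dw[v,u])
P=P[(abs(P[:,0]-455)<18)&(abs(P[:,1]-247)<18)&(P[:,2]>20)&(P[:,2]<140)];z=P[:,2].mean();print(len(P),P.mean(0))
if z<63: print(manip.job_done())
E
```

```text
1033 [455.92532391 247.20954007  59.65371485]
the job is handed in; nothing more can be done
None
```

I pressed the lever of the left fixture, the one with the bearing, down by its paddle with closed fingers until the catch snapped over. I then took it to the stop, let go and handed the job in at about 7.5 s.

**Last checks:**
- **Lever:** with the arm 125 mm clear and no contact force, the paddle sits at z = 59.7 mm, where 60 is latched.
- **Bearing and empty fixture:** in the last pictures the bearing is in its nest and the empty fixture's lever is still up.

**Checks that disagreed:**
- **Catch force:** it peaked at about 22 N at the wrist, more than the 10–13 N stated. It stayed well under the limits, and the camera images showed nothing else being touched.
- **First wrist view:** it put the paddle about 2–4 mm to the left of the other views. I corrected the position before touching down.
- **Paddle height just after release:** it read 56 mm while the arm was still moving, and 59.7 mm once the arm had settled.

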